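# Load the sample rack into the rocking mixer and latch it

### The arm

A 6-joint arm with a two-finger parallel gripper is mounted at the origin on the work surface. World frame = base frame: x ahead of the robot, y to its left, z up, the work surface at z = 0. Lengths are in m, angles in rad, forces in N, time in s.
With the tool pointing down it reaches from about 0.325 to 0.775 m from the base axis. Payload 5.5 kg.
Tool frame: the origin (TCP) lies midway between the tips of the shut fingers; the grasp point (between the pads) lies 19 mm behind it; z points along the fingers, y is the line along which they close (so a half turn about z gives the same grasp; the last joint's range is limited). The gripper opens to 88 mm and grips with 3 to 60 N. Pads are 20 mm wide; open, the fingers measure 115 mm over their backs; the gripper's body (75 mm by 178 mm) begins 61 mm behind the grasp point.
Start: joints at [-1.404, 0.091, 1.231, -0, 1.82, -0.057], TCP at [0.133, -0.585, 0.223] pointing down, gripper open.
Joint ranges: [-2.87, 2.87], [-0.86, 2.18], [0.17, 2.46], [-1.51, 4.65], [0.06, 2.69], [-2.65, 2.65]. Speed limits (rad/s): [2.57, 2.57, 3.01, 3.14, 3.14, 3.14].

### API

Orientations are given as a 3x3 rotation matrix whose columns are the frame's x, y, z axes.
In Python, from rig import env gives the robot as it stands.
- The arm moves only by the shell command python3 -m jog 'ROWS'. ROWS is JSON, one flat list of numbers, 7 for each row, row after row: the shift along the tool's x, y, z in cm, then the turn, a rotation vector about the tool's x, y, z in degrees, then the opening, from -1 (shut) to 1 (fully open). A call has 1 to 8 rows; each row is the pose to reach, as a shift and turn from the pose commanded when the call began, along the tool's axes at that moment; what a row does not reach only later rows make up. A row lasts 1/8 s, in which the tool goes at most 62.5 mm and 10.7 degrees, less where a joint would pass 70% of its speed; a pose out of reach is approached as far as the arm can. A call with a gripper value outside its range is refused whole. The fingers move at their own pace and stop on an object; the grip force is fixed at half the most. Time passes only in rows, so rows that repeat a pose let the fingers close. It gives the time, the measured TCP pose, the force, the opening and the grip force at its end, in the units of the state.
- env.get_state(): the state, without advancing time (a new reading comes with each control period).
- env.snapshot(name): name is "scene" or "top" or "wrist"; returns a dict with "image" (420x560x3 uint8, blue, green, red), "range_z" (420x560 float32, m along the optical axis (not along the pixel's ray), 0 where there is no reading), "camera_matrix" (3x3 intrinsics, pixels), "dist_coeffs" ([k1, k2, p1, p2, k3] as OpenCV has them; the pictures are not rectified), "view" (4x4, takes a point from world to camera coordinates). Camera axes: x right, y down, z forward; pixel columns grow to the right and rows downward; lengths in m; the calibration is good to about 2 mm. A picture is of the moment at which its call begins.
- env.job_done(): hands the job in; it is judged then, once.
The state is a dict: "t": time; "qpos": joint angles; "qd": joint speeds; "joint_torque": joint torques, N m; "eef_pos": TCP position; "tool_rot": TCP orientation; "wrist_force": force on the tool from outside, world axes, zero at the start; "moment": the same for the moment, N m; "opening": opening from 0.0 (shut) to 1.0 (fully open); "grasp_force": force on a finger pad.
Only numpy, scipy, OpenCV 4.12 (cv2) and the standard library are available. Lean on these libraries where they do the work, as an engineer would, in place of code of your own. Each camera call takes 0.05 s, during which the arm holds its last target. There are 200 camera calls.

### The job

Load the blue rack of violet-capped tubes into the mixer: slide it in under the side lips and the red toe until its tongue is fully home against the stop, keeping the rack upright, then swing the red-knobbed latch fully shut behind it and let go. The latch must be out of the way before the rack can go in. Do not bump the steel stand whose shelf hangs over the mixer, and leave the other things on the bench where they are.

Things in the scene. Friction and masses are not known exactly. Their poses are not given: they have to be found in the camera images.
- rack_center (a point): Blue sample rack, loose, upright on the bench (0.18 to 0.36 kg). Site 40 mm above its underside; x along its length to the tongue, z up. Body: block 40 mm wide (grip across y), x -63 to +47 mm, 8 to 58 mm above the underside. Five fixed violet-capped tubes, 16 mm across, in a row along the body, tops 88 mm above the underside. Foot plate below: 140 x 70 x 8 mm, x -70 to +70.
- rack_tongue (a point): Front end of the rack's foot plate, half-way up its 8 mm thickness, 70 mm along x from rack_center. The 23 mm of bare foot ahead of the body, marked white, is the tongue that goes in first. Foot 70 mm wide throughout.
- dock_home (a point): Where rack_center lies, same axes, when the rack is fully home in the mixer's dock: x = push-in direction, z up. Fixed; position and yaw vary per start. The mixer's level aluminium platform (it does not rock) is 40 mm below: top 100 mm above the bench, x -130 to +105, y +-75 mm, bare from x -130 to -16 mm but for the latch.
- dock_mouth (a point): On the platform, middle of the start of the two steel side guides, 15 mm along x from dock_home, same axes; guides run 60 mm on from here. Inner walls at y +-37 mm; lips over the foot's edges from y +-29 mm outwards, underside 11 mm, top 17 mm above the platform. Flared ears 11 mm high lead in from y +-46 mm, 31 mm before here. Rack must start wholly before the mouth and slide in.
- dock_toe (a point): Middle of the lower front edge of the red toe (50 mm wide, underside 11 mm, top 26 mm above the platform), 53 mm along x from dock_home, same axes. Under it the tongue meets the stop, a steel block 26 mm high with its face 17 mm further along x.
- latch_pivot (a point): Vertical pivot axis of the swing latch, fixed on the platform at x -94, y +55 mm from dock_home, same axes; the point is 40 mm above the platform, level with latch_knob.
- latch (a joint): Latch angle, rad, 0 to 1.75. 0 = shut: bar straight across behind the rack's tail, knob 65 mm towards dock -y of the pivot. Grows as the knob swings clockwise from above to dock -x; at 1.57 the bar points along -x; above 1.5 it is out of the rack's way. Stays where left (1 N at the knob moves it). Shut, its rubber dog is 6 mm behind a rack that is home. Starts anywhere from shut to open.
- latch_knob (a point): Red upright round knob on the latch, 16 mm across, 12 to 50 mm above the platform; the point is on its axis 10 mm below its top, 65 mm from the pivot. The steel bar below it is 14 mm wide, top 12 mm above the platform.
- shelf_edge (a point): Middle of the lower front edge of the stand's steel grid shelf, 265 mm above the bench, 165 mm above the platform, about 58 mm on the -x side of dock_home: the tail of a rack at home is just under it. The shelf runs 190 mm along +x from here, y +-91 mm, 12 mm thick. Leave clear of it.
- stand: Fixed stainless stand carrying the shelf; origin on the bench within 10 mm of below dock_home, axes as dock_home. Post 25 mm square, 378 mm high at x +140, y +112 mm; foot bars 24 mm wide, 8 mm high along x at y +-118 mm from x -75 to +155 mm, joined by a cross bar at x +140.
- other_rack_center (a point): A second rack of the same shape, green with yellow caps, not to be moved; point as for rack_center.
- bottle: White jar with orange label, 54 mm across, 98 mm tall, standing beyond the blue rack's tongue; origin at the centre of its underside.
- tape: Yellow ring of tape, 76 mm across, 24 mm high, lying flat; origin at the centre of its underside.
- box: Clear open box 105 x 75 x 40 mm; origin at the centre of its underside.
- dish: Steel instrument dish 140 x 80 x 26 mm; origin at the centre of its underside.
- stripper: Steel tube-stripping pliers lying flat, 165 mm long, 56 mm wide, 16 mm high; origin under the pivot pin.
- clamp: Clamp pliers with red handles and blue jaws lying flat, 130 mm long, 45 mm wide, 16 mm high; origin under the pivot pin.
There are look-alikes about, which are no part of the job. What is shaped like the part that bears rack_center but brown is not meant.

How it is judged:
On the way:
1. the blue rack is fully home in the dock (x of rack_center in the frame of dock_home between -0.004 and 0.004 m and y of rack_center in the frame of dock_home between -0.005 and 0.005 m and z of rack_center in the frame of dock_home between -0.004 and 0.004 m and angle between the x axis of rack_center and the x axis of dock_home, either way round below 0.07 rad and angle between rack_center's own z axis and vertical below 0.05 rad), for 0.2 s.
At the end, for the whole second after the job is handed in: The blue rack stands level in the dock, its centre within 4 mm of home along the push-in direction and in height, 5 mm sideways, square to 0.07 rad; the latch is shut behind it (below 0.15 rad) and everything is at rest (all of step 1 and value of joint latch below 0.15 rad and linear speed of rack below 0.02 m/s and angular speed of rack below 0.1 rad/s); the robot touches nothing.
It fails at once if the blue rack is tipped by more than 0.45 rad (angle between rack_center's own z axis and vertical above 0.45 rad).
It fails at once if the stand is bumped by the robot or the rack with more than 10 N (contact force between any of the arm, the fingers, rack and stand above 10 N).
It fails at once if another thing on the bench is moved by more than 25 mm (distance of any of other_rack_center, bottle, tape, box, dish, stripper, clamp from where it was at the start of the episode above 0.025 m).
It fails at once if the other rack or the bottle is tipped over (angle between any of other_rack_center, bottle's own z axis and vertical above 0.4 rad).
It also fails if it takes over 72 s, if anything falls off the work surface, if the arm or the gripper's body presses on something with over 40 N, if the wrist force passes 120 N, or if a joint passes its speed limit or range.

## Working session

There is one attempt and no reset: what is moved stays moved. The work goes in short steps, Python scripts to look and compute and a shell command to move; the robot and the scene stay as the last step left them, time stands still between calls to the robot, and variables do not carry over. Pictures are saved under pics/ and viewed, at most 10 in all, crops included, and the job is handed in when it is done.

```bash
mkdir -p pics; ls
python3 - <<'E'
from rig import env
import cv2,numpy as np
a=env.snapshot("scene");b=env.snapshot("top")
np.savez('s0.npz',**{k+n:v for n,s in(('S',a),('T',b)) for k,v in s.items()})
cv2.imwrite('pics/scene.png',a['image']);cv2.imwrite('pics/top.png',b['image'])
print(a['view'],b['view'],b['camera_matrix'],b['dist_coeffs'])
s=env.get_state();print(s)
E
```

```text
pics
[[ 0.17499501  0.98455933  0.00443459 -0.09378431]
 [ 0.72005571 -0.12490785 -0.68258172 -0.28679375]
 [-0.67148828  0.12264155 -0.73079582  2.10337559]
 [ 0.          0.          0.          1.        ]] [[ 0.0220632  -0.99975528  0.00160809 -0.02236398]
 [-0.98618136 -0.02202775 -0.16419837  0.57886664]
 [ 0.16419362  0.00203687 -0.98642603  1.29933659]
 [ 0.          0.          0.          1.        ]] [[442.33784185   0.         280.4981134 ]
 [  0.         442.33784185 214.12059163]
 [  0.           0.           1.        ]] [-0.1074964  0.         0.         0.         0.       ]
{'t': 0.1, 'qpos': array([-1.40370873e+00,  9.18041466e-02,  1.23175328e+00, -2.48716920e-05,
        1.81981328e+00, -5.67002216e-02]), 'qd': array([-0.00080828, -0.00324474, -0.00296027,  0.00125   ,  0.000829  ,
       -0.00035838]), 'joint_torque': array([ 3.26252331e-03, -4.47856700e+01, -4.07569349e+01,  7.01466878e-02,
        2.84685631e-02, -1.06202028e-04]), 'eef_pos': array([ 0.13310006, -0.58477617,  0.22161452]), 'tool_rot': array([[ 9.75065203e-01,  2.21918335e-01, -3.19479000e-04],
       [ 2.21918552e-01, -9.75063637e-01,  1.74928179e-03],
       [ 7.66853464e-05, -1.77656212e-03, -9.99998419e-01]]), 'wrist_force': array([0.05517399, 0.28501799, 0.11851991]), 'moment': array([0.00884723, 0.037962  , 0.00913194]), 'grasp_force': 0.0, 'opening': 0.9978264264781118}
```

View pics/scene.png

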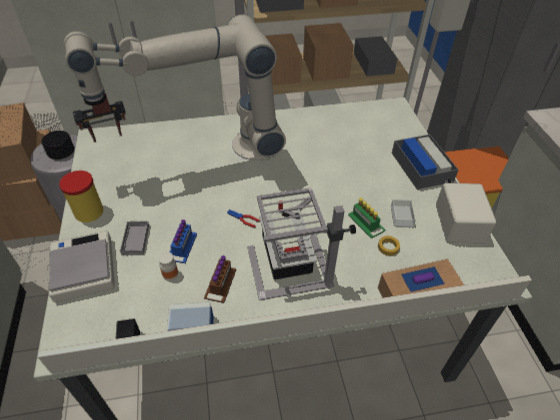

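View pics/top.png

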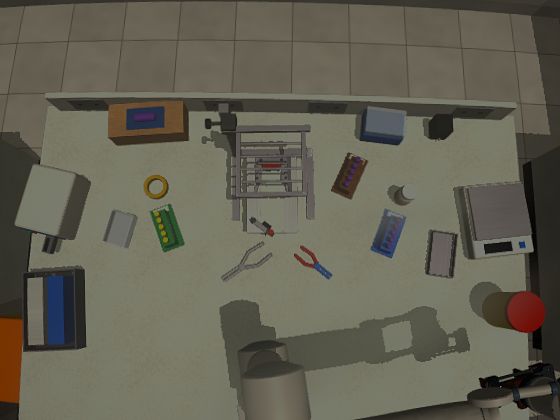

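The scene and top views show the mixer and shelf at top px (270,180), the latch with its red knob near (268,231), and the blue rack at (388,232). The white jar is at (404,194), beyond the rack's tongue. The brown look-alike is at (350,175).

```bash
cat > h.py <<'E'
import numpy as np,cv2
def cloud(s):
    h,w=s['range_z'].shape
    u,v=np.meshgrid(np.arange(w),np.arange(h))
    n=cv2.undistortPoints(np.stack([u,v],-1).reshape(-1,1,2).astype(float),s['camera_matrix'],s['dist_coeffs']).reshape(h,w,2)
    z=s['range_z'].astype(float)
    P=np.dstack([n[...,0]*z,n[...,1]*z,z])
    V=s['view'];W=(P-V[:3,3])@V[:3,:3]
    W[z<=0]=np.nan
    return W
def hsv(s): return cv2.cvtColor(s['image'],cv2.COLOR_BGR2HSV)
E
python3 - <<'E'
from h import *
d=np.load('s0.npz')
for n in 'TS':
    s={k[:-1]:d[k] for k in d.files if k[-1]==n}
    W=cloud(s);H=hsv(s);h,S,v=[H[...,i].astype(int) for i in range(3)];z=W[...,2]
    X,Y=W[...,0],W[...,1]
    def rep(name,m):
        p=W[m]
        if len(p)<5: print(n,name,len(p));return
        c,sz,a=cv2.minAreaRect((p[:,:2]*1000).astype(np.float32))
        print(n,name,len(p),'med',np.median(p,0).round(4),'rect',np.round(c,1),np.round(sz,1),round(a,1))
    reg=(X>.35)&(X<.7)&(Y>-.42)&(Y<-.15)
    rep('blueall',reg&(h>100)&(h<125)&(S>100)&(z<.075)&(z>.004)&(X<.62))
    rep('violet',reg&(z>.07)&(z<.1)&(X<.56))
    rep('rackfoot',reg&(z>.004)&(z<.014)&(X<.56)&(Y>-.35))
    mx=(X>.38)&(X<.75)&(Y>-.12)&(Y<.12)
    rep('platform',mx&(abs(z-.100)<.006))
    rep('shelf',mx&(abs(z-.275)<.012))
    rep('red',mx&((h<8)|(h>172))&(S>120)&(z>.105)&(z<.165))
    rep('knobtop',mx&((h<8)|(h>172))&(S>120)&(z>.143)&(z<.158))
    rep('latch z 105-118',mx&(z>.107)&(z<.118)&(X<.56))
    if n=='T':
        c=s['image'][95:285,205:425]; cv2.imwrite('pics/c1.png',cv2.resize(c,None,fx=3.6,fy=3.1,interpolation=cv2.INTER_CUBIC))
E
```

```text
T blueall 289 med [ 0.4873 -0.337   0.0529] rect [ 457.2 -285.1] [ 78.2 291.1] 34.3
T violet 108 med [ 0.5205 -0.3427  0.0868] rect [ 520.9 -343.9] [15.7 85.9] 68.1
T rackfoot 432 med [ 0.4691 -0.2936  0.006 ] rect [ 455.7 -249.3] [208.4 199.9] 0.6
T platform 2603 med [0.6005 0.013  0.0996] rect [628.9  18.6] [228.7 150.3] 2.3
T shelf 1505 med [0.6564 0.019  0.2749] rect [669.6  17.3] [167.  181.5] 2.2
T red 80 med [0.7087 0.0186 0.1269] rect [610.2  19.1] [210.2  47. ] 1.3
T knobtop 25 med [0.5112 0.0158 0.1495] rect [510.8  17.1] [11.5 14. ] 2.1
T latch z 105-118 130 med [0.5338 0.04   0.1115] rect [528.3  17.5] [122.8  48.8] 87.4
S blueall 429 med [ 0.5552 -0.3392  0.0243] rect [ 488.3 -274.3] [ 80.5 299.5] 44.4
S violet 96 med [ 0.5232 -0.3448  0.0863] rect [ 520.5 -346.5] [16.7 77.5] 70.2
S rackfoot 407 med [ 0.4746 -0.2619  0.0059] rect [ 456.3 -247.2] [206.6 194. ] 0.0
S platform 1170 med [0.6516 0.0152 0.1006] rect [634.8  16.5] [235.1 151. ] 2.4
S shelf 957 med [0.6619 0.0155 0.2752] rect [670.5  15.9] [164.6 183.6] 1.8
S red 67 med [0.7063 0.0173 0.1279] rect [619.   26.5] [ 47.5 200.1] 85.8
S knobtop 7 med [0.5231 0.0138 0.1481] rect [521.5  14.2] [ 6.9 11.9] 17.1
S latch z 105-118 66 med [0.5413 0.0372 0.1115] rect [533.5  20.2] [111.5  35.6] 84.9
```

View pics/c1.png

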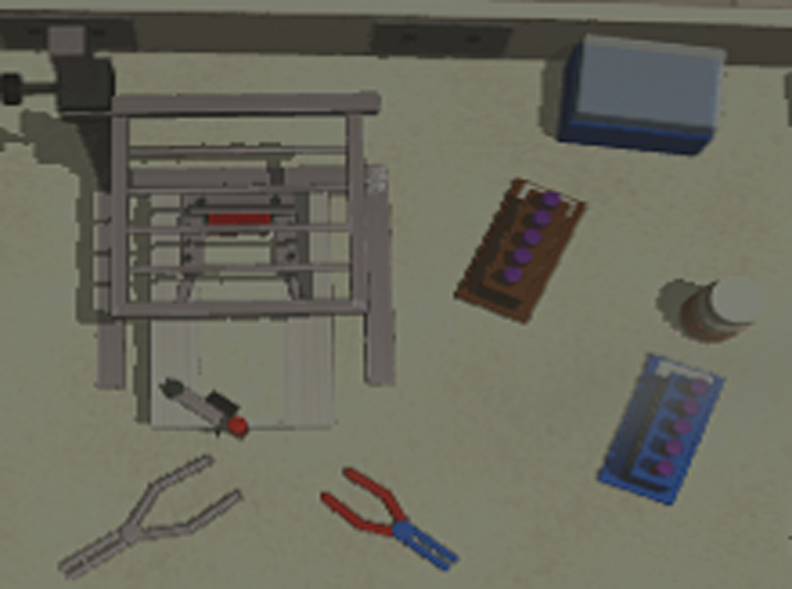

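```bash
cat >> h.py <<'E'
from scipy.spatial.transform import Rotation as Ro
HOME=np.array([.646,.018,.140]);YAW=2.2
def rot(yaw,tilt=0):
    a=np.radians(yaw);c,s=np.cos(a),np.sin(a)
    return np.array([[c,s,0],[s,-c,0],[0,0,-1.]])@Ro.from_euler('y',tilt,degrees=True).as_matrix()
def dk(x,y,z,home=None,yaw=None):  # dock frame (z above platform), m -> world
    h=HOME if home is None else home;a=np.radians(YAW if yaw is None else yaw)
    return np.array([h[0]+x*np.cos(a)-y*np.sin(a),h[1]+x*np.sin(a)+y*np.cos(a),.1+z])
def go(st,pos,yaw,tilt=0):
    R0=st['tool_rot'];d=R0.T@(np.array(pos)-st['eef_pos'])*100
    r=Ro.from_matrix(R0.T@rot(yaw,tilt)).as_rotvec(degrees=True)
    print('shift cm',d.round(2),'rot deg',r.round(2),'rows>=',max(np.linalg.norm(d)/6.25,np.linalg.norm(r)/10.7).round(1))
E
python3 - <<'E'
from h import *
from rig import env
go(env.get_state(),[.505,.018,.25],2.2)
E
```

```text
shift cm [ 49.64 -50.53  -2.74] rot deg [-1.000e-01  1.000e-02  1.062e+01] rows>= 11.3
```

```bash
python3 -m jog '[4,-4,-1,0,0,2,1, 8,-8,-2,0,0,4,1, 12,-12,-2.7,0,0,6,1, 16,-16,-2.7,0,0,8,1, 20,-20,-2.7,0,0,10.6,1, 24,-24,-2.7,0,0,10.6,1, 28,-28,-2.7,0,0,10.6,1, 32,-32,-2.7,0,0,10.6,1]' && python3 -m jog '[4,-4,0,0,0,0,1, 8,-8,0,0,0,0,1, 12,-12,0,0,0,0,1, 16,-16.5,0,0,0,0,1, 17.6,-18.5,0,0,0,0,1, 17.6,-18.5,0,0,0,0,1, 17.6,-18.5,0,0,0,0,1]'
python3 - <<'E'
from h import *
from rig import env
s=env.snapshot("wrist");t=env.snapshot("top");np.savez('w1.npz',**s)
cv2.imwrite('pics/w1.png',s['image'])
W=cloud(s);H=hsv(s);h,S,v=[H[...,i].astype(int) for i in range(3)];X,Y,z=W[...,0],W[...,1],W[...,2]
def rep(n,m):
    p=W[m]
    if len(p)<5: print(n,len(p));return
    c,sz,a=cv2.minAreaRect((p[:,:2]*1000).astype(np.float32)); print(n,len(p),np.median(p,0).round(4),np.round(c,1),np.round(sz,1),round(a,1))
red=((h<8)|(h>172))&(S>110)
rep('knobtop',red&(z>.146)&(z<.154)&(X<.6));rep('plat',(abs(z-.1)<.004)&(X<.8)&(abs(Y)<.2));rep('toe',red&(z>.105)&(X>.6)&(z<.13))
rep('shelf',(abs(z-.27)<.012)&(X<.7)); rep('lat',(z>.107)&(z<.118)&(X<.58)&(abs(Y)<.2))
go(env.get_state(),[.511,.017,.119],2.2)
E
```

```text
t: 1.1
eef_pos: [0.3747, -0.2003, 0.2494]
tool_rot: [[0.999, 0.038, 0.0], [0.038, -0.999, -0.0], [0.0, 0.0, -1.0]]
wrist_force: [0.2, 0.0, 0.2]
opening: 1.001
grasp_force: 0.0
t: 1.98
eef_pos: [0.5424, -0.0109, 0.2494]
tool_rot: [[0.999, 0.038, -0.001], [0.038, -0.999, -0.0], [-0.001, 0.0, -1.0]]
wrist_force: [0.3, 0.0, 0.6]
opening: 0.998
grasp_force: 0.0
knobtop 193 [0.5151 0.0165 0.15  ] [514.3  16.9] [14.  14.2] 72.5
plat 18523 [0.6256 0.0146 0.1004] [625.3  18. ] [215.3 150.9] 2.3
toe 766 [0.7123 0.0217 0.1263] [712.5  21.5] [11.5 50.4] 2.7
shelf 34830 [0.6273 0.0154 0.2762] [604.3  16.1] [146.  185.2] 1.3
lat 716 [0.5321 0.033  0.1121] [532.1  33.4] [63. 25.] 55.6
shift cm [-3.03 -2.96 13.08] rot deg [ 0.02 -0.01 -0.06] rows>= 2.2
```

View pics/w1.png

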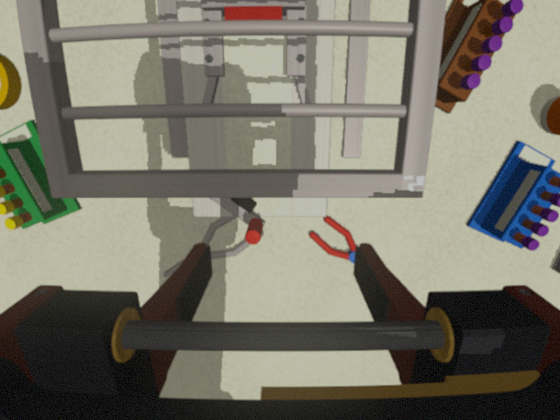

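Knob at px (254,231) → (0.514, 0.017). The dock heading is 2.3° and consistent. The blue rack is on the right with its tongue pointing away.

```bash
python3 -m jog '[-1.4,-1.5,0,0,0,0,0.2, -2.7,-2.9,0,0,0,0,0.2, -2.7,-2.9,3,0,0,0,0.2, -2.7,-2.9,7,0,0,0,0.2, -2.7,-2.9,11,0,0,0,0.2, -2.7,-2.9,13,0,0,0,0.2, -2.7,-2.9,13,0,0,0,-1, -2.7,-2.9,13,0,0,0,-1]' && python3 -m jog '[0,0,0,0,0,0,-1, 0,0,0,0,0,0,-1, 0,0,0,0,0,0,-1]'
python3 - <<'E'
from h import *
from rig import env
s=env.get_state();print(s['eef_pos'],s['opening'])
R=rot(2.2);H=np.array([.648,.0188,.14])
p=dk(-.094,.055,0,H,2.2);k=s['eef_pos'][:2]-p[:2]
a0=np.arctan2(-(R[:2,0]@k),R[:2,1]@k);print('a0',a0,np.linalg.norm(k))
for a in np.linspace(a0,1.68,8)[1:]:
    q=dk(-.094-.065*np.sin(a),.055-.065*np.cos(a),.019,H,2.2);print(round(a,2),((s['tool_rot'].T@(q-s['eef_pos']))*100).round(2))
E
```

```text
t: 3.08
eef_pos: [0.5156, 0.0175, 0.1217]
tool_rot: [[0.999, 0.039, 0.003], [0.039, -0.999, -0.0], [0.003, 0.0, -1.0]]
wrist_force: [-0.3, 0.2, -0.1]
opening: 0.414
grasp_force: 0.0
t: 3.45
eef_pos: [0.5151, 0.0171, 0.1208]
tool_rot: [[0.999, 0.038, 0.002], [0.038, -0.999, -0.001], [0.001, 0.001, -1.0]]
wrist_force: [-1.0, -2.1, 4.9]
opening: 0.174
grasp_force: 30.0
[0.5151395  0.01714741 0.12079869] 0.17447138591362935
a0 0.645517310399693 0.06453665989442683
0.79 [-0.75 -0.6   0.18]
0.94 [-1.37 -1.33  0.18]
1.09 [-1.88 -2.14  0.18]
1.24 [-2.26 -3.02  0.17]
1.38 [-2.51 -3.95  0.17]
1.53 [-2.61 -4.9   0.17]
1.68 [-2.58 -5.86  0.17]
```

```bash
python3 -m jog '[-0.75,-0.6,0,0,0,0,-1, -1.37,-1.33,0,0,0,0,-1, -1.88,-2.14,0,0,0,0,-1, -2.26,-3.02,0,0,0,0,-1, -2.5,-3.95,0,0,0,0,-1, -2.6,-4.9,0,0,0,0,-1, -2.58,-5.86,0,0,0,0,-1, -2.58,-5.86,0,0,0,0,-1]' && python3 -m jog '[0,0,0,0,0,0,0.1, 0,0,0,0,0,0,0.1, 0,0,0,0,0,0,0.1, 0,0,-4,0,0,0,0.1, 0,0,-9,0,0,0,0.5, -2,3,-12,0,0,0,1, -4,6,-12,0,0,0,1,-4,6,-12,0,0,0,1]'
python3 - <<'E'
from h import *
from rig import env
s=env.snapshot("wrist");np.savez('w2.npz',**s)
W=cloud(s);H=hsv(s);h,S,v=[H[...,i].astype(int) for i in range(3)];X,Y,z=W[...,0],W[...,1],W[...,2]
red=((h<8)|(h>172))&(S>110)
p=W[red&(z>.143)&(z<.156)&(X<.6)];print(len(p))
if len(p):
    c=cv2.minAreaRect((p[:,:2]*1000).astype(np.float32));print(c)
    k=np.array(c[0])/1000-dk(-.094,.055,0,np.array([.648,.0188,.14]),2.2)[:2];R=rot(2.2);print(np.arctan2(-(R[:2,0]@k),R[:2,1]@k))
st=env.get_state();go(st,[.50,-.337,.25],-21)
E
```

```text
t: 4.45
eef_pos: [0.4863, 0.0753, 0.1204]
tool_rot: [[0.999, 0.039, -0.0], [0.039, -0.999, -0.0], [-0.0, 0.0, -1.0]]
wrist_force: [-3.0, -1.3, 5.5]
opening: 0.176
grasp_force: 30.0
t: 5.45
eef_pos: [0.4487, 0.0124, 0.2404]
tool_rot: [[0.999, 0.036, 0.002], [0.036, -0.999, -0.0], [0.002, 0.0, -1.0]]
wrist_force: [0.6, -0.2, 0.5]
opening: 0.961
grasp_force: 0.0
238
((486.5877685546875, 74.86279296875), (13.91568660736084, 14.20362663269043), 38.14299392700195)
1.681147658029298
shift cm [ 3.8  35.19 -1.03] rot deg [-0.03 -0.05 23.12] rows>= 5.7
```

```bash
python3 -m jog '[0,5,-1,0,0,4,1, 0,10.5,-1,0,0,8,1, 0,16,-1,0,0,12,1, 0.5,22,-1,0,0,16,1, 0.8,28,-1,0,0,20,1, 0.9,33.7,-1,0,0,23.1,1, 0.9,33.7,-1,0,0,23.1,1, 0.9,33.7,-1,0,0,23.1,1]'
python3 - <<'E'
from h import *
from rig import env
s=env.snapshot("wrist");np.savez('w3.npz',**s)
cv2.imwrite('pics/w3.png',s['image'])
W=cloud(s);H=hsv(s);h,S,v=[H[...,i].astype(int) for i in range(3)];X,Y,z=W[...,0],W[...,1],W[...,2]
def rep(n,m):
    m=cv2.morphologyEx(m.astype(np.uint8),cv2.MORPH_OPEN,np.ones((3,3)))>0
    p=W[m]
    if len(p)<5: print(n,len(p));return
    c,sz,a=cv2.minAreaRect((p[:,:2]*1000).astype(np.float32)); print(n,len(p),np.median(p,0).round(4),np.round(c,1),np.round(sz,1),round(a,1))
r=(X>.42)&(X<.62)&(Y<-.24)&(Y>-.44)
blue=(h>95)&(h<130)&(S>90)
rep('bodytop',r&blue&(z>.05)&(z<.063));rep('foot',r&(z>.005)&(z<.012)&((blue)|((S<60)&(v>150))))
rep('caps',r&(z>.084)&(z<.092));rep('bodyall',r&blue&(z>.0)&(z<.07))
E
```

```text
t: 6.5
eef_pos: [0.4717, -0.3219, 0.2486]
tool_rot: [[0.935, -0.356, -0.001], [-0.356, -0.935, 0.002], [-0.002, -0.001, -1.0]]
wrist_force: [-0.5, 0.2, -0.4]
opening: 0.996
grasp_force: 0.0
bodytop 2298 [ 0.533  -0.3484  0.0582] [ 527.3 -347.4] [ 41.1 106.8] 69.3
foot 2287 [ 0.5573 -0.3593  0.0083] [ 535.  -350.5] [ 69.5 137.2] 69.4
caps 829 [ 0.5286 -0.3485  0.0882] [ 527.  -347.4] [14.5 98.1] 69.1
bodyall 3991 [ 0.5342 -0.3477  0.0572] [ 535.2 -349.9] [ 68.4 137.2] 69.4
```

View pics/w3.png

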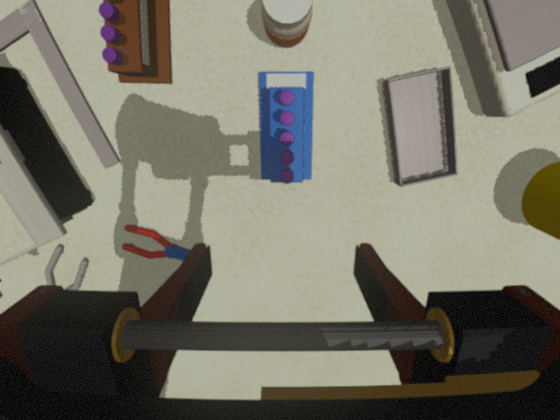

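The rack is at px (286,125) → centre (0.535, −0.350), yaw −20.6°, sizes as specified, with clear space around it.

```bash
cat >> h.py <<'E'
HOME=np.array([.648,.0188,.14]);YAW=2.25;T=35
def tcp(g,yaw,tilt=T): return np.array(g)+.019*rot(yaw,tilt)[:,2]
E
python3 - <<'E'
from h import *
from rig import env
st=env.get_state()
s=np.load('w3.npz');V=s['view'];c=-V[:3,:3].T@V[:3,3];print('cam in tool',(st['tool_rot'].T@(c-st['eef_pos'])).round(3))
a=np.radians(-20.6);g=np.array([.535-.042*np.cos(a),-.350-.042*np.sin(a),.040])
R=rot(-20.6,T);go(st,tcp(g,-20.6)-.12*R[:,2],-20.6,T)
E
```

```text
cam in tool [ 0.085  0.    -0.161]
shift cm [-3.06  0.46 12.66] rot deg [ 1.000e-02  3.503e+01 -1.900e-01] rows>= 3.3
```

```bash
sed -i 's/T=35/T=40/' h.py
python3 - <<'E'
from h import *
from rig import env
st=env.get_state()
a=np.radians(-20.6);g=np.array([.535-.042*np.cos(a),-.350-.042*np.sin(a),.040])
R=rot(-20.6,T);go(st,tcp(g,-20.6)-.12*R[:,2],-20.6,T);print(st['qpos'])
E
```

```text
shift cm [-3.76  0.47 13.19] rot deg [ 2.000e-02  4.003e+01 -1.900e-01] rows>= 3.7
[-6.58156274e-01  2.00319561e-02  1.25713873e+00  6.61254492e-04
  1.86517746e+00  1.27548048e+00]
```

```bash
python3 -m jog '[-3.76,0.47,2,0,10,-0.2,1, -3.76,0.47,5,0,20,-0.2,1, -3.76,0.47,9,0,30,-0.2,1, -3.76,0.47,13.2,0,40,-0.2,1, -3.76,0.47,13.2,0,40,-0.2,1, -3.76,0.47,13.2,0,40,-0.2,1]'
python3 - <<'E'
from h import *
from rig import env
st=env.get_state()
a=np.radians(-20.6);g=np.array([.535-.042*np.cos(a),-.350-.042*np.sin(a),.040])
go(st,tcp(g,-20.6),-20.6,T);print(st['qpos'])
E
```

```text
t: 7.3
eef_pos: [0.4367, -0.3152, 0.1254]
tool_rot: [[0.714, -0.352, 0.605], [-0.265, -0.936, -0.232], [0.648, 0.005, -0.762]]
wrist_force: [0.9, -1.1, 3.0]
opening: 0.996
grasp_force: 0.0
shift cm [-0.8  -0.26 12.44] rot deg [ 0.26 -0.38  0.17] rows>= 2.0
[-0.90922281 -0.70519596  2.19148562  0.39353651  1.06034134  0.93166309]
```

```bash
python3 -m jog '[0,0,3,0,0,0,1, 0,0,6,0,0,0,1, 0,0,9,0,0,0,1, 0,0,12,0,0,0,1, 0,0,12,0,0,0,1]'
python3 - <<'E'
from h import *
from rig import env
st=env.get_state()
a=np.radians(-20.6);g=np.array([.535-.042*np.cos(a),-.350-.042*np.sin(a),.040])
go(st,tcp(g,-20.6),-20.6,T)
E
```

```text
t: 7.92
eef_pos: [0.5132, -0.3454, 0.0357]
tool_rot: [[0.713, -0.351, 0.607], [-0.263, -0.937, -0.232], [0.65, 0.006, -0.76]]
wrist_force: [-0.6, 0.1, 0.9]
opening: 0.998
grasp_force: 0.0
shift cm [-1.26 -0.34  0.27] rot deg [ 0.2  -0.55  0.27] rows>= 0.2
```

```bash
python3 -m jog '[0,0,0,0,0,0,1, 0,0,0,0,0,0,1]'
python3 - <<'E'
from h import *
from rig import env
st=env.get_state()
a=np.radians(-20.6);g=np.array([.535-.042*np.cos(a),-.350-.042*np.sin(a),.040])
go(st,tcp(g,-20.6),-20.6,T);print(st['qpos'])
E
```

```text
t: 8.18
eef_pos: [0.5083, -0.3428, 0.0305]
tool_rot: [[0.714, -0.353, 0.604], [-0.267, -0.936, -0.231], [0.647, 0.004, -0.763]]
wrist_force: [0.6, -0.1, 0.8]
opening: 0.997
grasp_force: 0.0
shift cm [-0.5  -0.27  0.24] rot deg [ 0.21 -0.3   0.08] rows>= 0.1
[-0.80863899 -0.36286063  2.13873619  0.41629606  0.75633584  0.90635381]
```

```bash
python3 -m jog '[-0.2,-0.2,0.2,0,0,0,1, -0.2,-0.2,0.2,0,0,0,1, -0.2,-0.2,0.2,0,0,0,1]'
python3 - <<'E'
from h import *
from rig import env
st=env.get_state()
a=np.radians(-20.6);g=np.array([.535-.042*np.cos(a),-.350-.042*np.sin(a),.040])
go(st,tcp(g,-20.6),-20.6,T)
E
```

```text
t: 8.55
eef_pos: [0.5067, -0.339, 0.0229]
tool_rot: [[0.717, -0.354, 0.601], [-0.27, -0.935, -0.228], [0.643, 0.001, -0.766]]
wrist_force: [-0.1, -1.4, 0.5]
opening: 0.995
grasp_force: 0.0
shift cm [ 0.21  0.03 -0.16] rot deg [ 0.12 -0.   -0.04] rows>= 0.0
```

Within 3 mm, so close and lift a little.

```bash
python3 -m jog '[0,0,-0.1,0,0,0,0.2, 0,0,-0.1,0,0,0,-0.1, 0,0,-0.1,0,0,0,-0.3, 0,0,-0.1,0,0,0,-1, 0,0,-0.1,0,0,0,-1, 0,0,-0.1,0,0,0,-1, 0,0,-0.1,0,0,0,-1]' && python3 -m jog '[0.64,0,-0.77,0,0,0,-1, 1.92,0,-2.3,0,0,0,-1, 3.2,0,-3.8,0,0,0,-1, 3.2,0,-3.8,0,0,0,-1]'
python3 - <<'E'
from h import *
from rig import env
t=env.snapshot("wrist");np.savez('w4.npz',**t);cv2.imwrite('pics/w4.png',t['image'])
st=env.get_state();print(st['opening'],st['qpos'])
W=cloud(t);H=hsv(t);h,S,v=[H[...,i].astype(int) for i in range(3)]
blue=(h>95)&(h<130)&(S>90)
z=W[...,2];d=np.linalg.norm(W[...,:2]-np.array([.535,-.35]),axis=2)
for lo,hi in((.045,.075),(.09,.125)):
    m=blue&(z>lo)&(z<hi)&(d<.12);m=cv2.erode(m.astype(np.uint8),np.ones((3,3)))>0
    p=W[m];c=p.mean(0);u,s,vt=np.linalg.svd(p-c,full_matrices=False);n=vt[2]*np.sign(vt[2][2])
    r=cv2.minAreaRect((p[:,:2]*1000).astype(np.float32));print(len(p),c.round(4),'normal',n.round(3),r)
E
```

```text
t: 9.43
eef_pos: [0.5063, -0.3389, 0.0236]
tool_rot: [[0.717, -0.353, 0.601], [-0.27, -0.935, -0.228], [0.643, 0.001, -0.766]]
wrist_force: [-0.5, -0.4, -0.6]
opening: 0.455
grasp_force: 30.0
t: 9.93
eef_pos: [0.5071, -0.3396, 0.076]
tool_rot: [[0.715, -0.353, 0.603], [-0.268, -0.936, -0.23], [0.645, 0.003, -0.764]]
wrist_force: [-1.4, -0.3, -1.9]
opening: 0.46
grasp_force: 30.0
0.454286343654328 [-0.80490217 -0.42261538  2.09956082  0.37475193  0.85061876  0.96671788]
1891 [ 0.5446 -0.3525  0.0607] normal [-0.003  0.002  1.   ] ((537.3074340820312, -350.6438903808594), (67.50090789794922, 133.2906036376953), 69.24251556396484)
7964 [ 0.5162 -0.3426  0.1105] normal [-0.004  0.003  1.   ] ((527.3150634765625, -347.032958984375), (39.549495697021484, 108.40777587890625), 69.16610717773438)
```

View pics/w4.png

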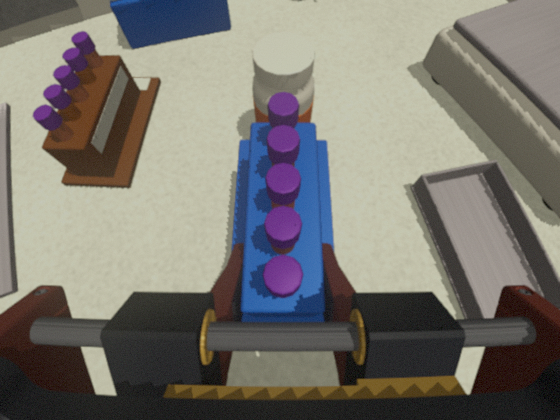

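Image shows the rack gripped between the fingers at px (283,220), level, clear of the jar behind it. Now raise and go to in front of the dock.

```bash
cat >> h.py <<'E'
def rk(X,h,y=0,off=.0295): return dk(X-off,y,h+.0235)
E
python3 - <<'E'
from h import *
from rig import env
st=env.get_state();p=st['eef_pos'].copy();p[2]=.18;go(st,p,-20.6,T)
go(st,rk(-.14,.055),YAW,T)
go(st,rk(-.062,.055),YAW,T)
E
```

```text
shift cm [ 6.82  0.02 -8.11] rot deg [ 0.13 -0.05  0.01] rows>= 1.7
shift cm [ -4.73 -31.85 -17.7 ] rot deg [ 14.82  -0.03 -17.49] rows>= 5.9
shift cm [  0.77 -34.89 -13.08] rot deg [ 14.82  -0.03 -17.49] rows>= 6.0
```

```bash
python3 -m jog '[3.4,0,-4,0,0,0,-1, 6.8,0,-8.1,0,0,0,-1, 5.65,-3.2,-9.1,1.5,0,-1.75,-1, 4.5,-6.4,-10,3,0,-3.5,-1, 3.3,-9.6,-11,4.4,0,-5.2,-1, 2.2,-12.7,-12,5.9,0,-7,-1, 1.05,-15.9,-12.9,7.4,0,-8.7,-1, -0.1,-19.1,-13.9,8.9,0,-10.5,-1]'
python3 - <<'E'
from h import *
from rig import env
st=env.get_state();print(st['opening'])
go(st,rk(-.14,.055),YAW,T)
E
```

```text
t: 10.98
eef_pos: [0.4894, -0.1272, 0.1769]
tool_rot: [[0.763, -0.119, 0.636], [-0.092, -0.993, -0.076], [0.64, -0.001, -0.768]]
wrist_force: [-3.3, 0.8, 3.8]
opening: 0.455
grasp_force: 30.0
0.4553369478992222
shift cm [ -2.   -13.7   -1.86] rot deg [ 5.79  0.18 -7.03] rows>= 2.2
```

```bash
python3 -m jog '[-0.5,-3.4,-0.4,1.5,0,-1.8,-1, -1,-6.8,-0.9,2.9,0,-3.5,-1, -1.5,-10.2,-1.4,4.4,0,-5.3,-1, -2,-13.3,-1.8,5.8,0,-7,-1, -2,-13.3,-1.8,5.8,0,-7,-1, -2,-13.3,-1.8,5.8,0,-7,-1]'
python3 - <<'E'
from h import *
from rig import env
st=env.get_state()
t=env.snapshot("wrist");cv2.imwrite('pics/w5.png',t['image'])
W=cloud(t);H=hsv(t);h,S,v=[H[...,i].astype(int) for i in range(3)];X,Y,z=W[...,0],W[...,1],W[...,2]
blue=(h>95)&(h<130)&(S>90)&(z>.19)&(z<.225)&(X<.7)
p=W[cv2.erode(blue.astype(np.uint8),np.ones((3,3)))>0]
if len(p):
    c=p.mean(0);n=np.linalg.svd(p-c,full_matrices=False)[2][2];print('bodytop',len(p),c.round(4),n.round(3),cv2.minAreaRect((p[:,:2]*1000).astype(np.float32)))
red=((h<8)|(h>172))&(S>110)&(z>.1)&(z<.14)&(X>.6)
p=W[red]
if len(p): print('toe',len(p),p.min(0),cv2.minAreaRect((p[:,:2]*1000).astype(np.float32)))
for y in(-.1,-.05,-.03,.0,.03,.08):pass
m=(abs(z-.27)<.01)&(X>.56)&(X<.7);print('shelf min x',np.percentile(X[m],1) if m.any() else None)
m=(abs(z-.1)<.004)&(X>.45)&(X<.8)&(abs(Y)<.15);p=W[m];print('plat',len(p),cv2.minAreaRect((p[:,:2]*1000).astype(np.float32)))
for X_,h_ in((-.14,.02),(-.062,.012)): go(st,rk(X_,h_),YAW,T)
E
```

```text
t: 11.72
eef_pos: [0.504, 0.0065, 0.1808]
tool_rot: [[0.779, 0.038, 0.626], [0.03, -0.999, 0.024], [0.626, 0.0, -0.78]]
wrist_force: [-0.0, -0.5, -2.8]
opening: 0.456
grasp_force: 30.0
bodytop 7968 [0.5142 0.007  0.215 ] [-0.015  0.    -1.   ] ((526.1942138671875, 7.805107116699219), (108.78019714355469, 39.82600021362305), 2.5862481594085693)
toe 981 [ 0.69791206 -0.00358225  0.11255578] ((708.1152954101562, 21.67672348022461), (18.434457778930664, 50.360816955566406), 2.512594223022461)
shelf min x 0.5847974266271209
plat 10397 ((655.155517578125, 42.471744537353516), (280.0693664550781, 196.43463134765625), 2.5811867713928223)
shift cm [-4.29 -0.66  1.34] rot deg [ 0.04  1.23 -0.03] rows>= 0.7
shift cm [ 1.29 -0.67  6.85] rot deg [ 0.04  1.23 -0.03] rows>= 1.1
```

View pics/w5.png

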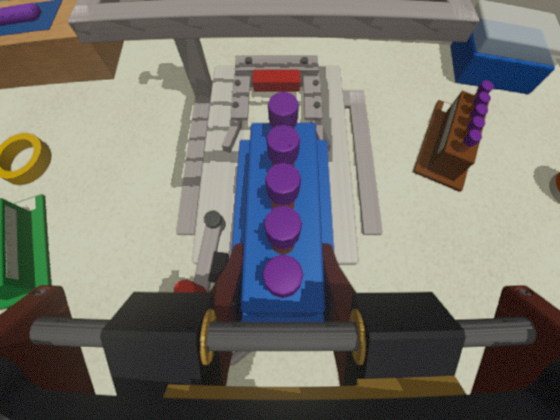

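The rack is level and the dock is open: toe at px (276,78), latch bar at (210,245) out of the way to the left, shelf edge at the top. Correct sideways and lower in front of the ears.

```bash
echo 'HOME=np.array([.647,.019,.14]);YAW=2.4' >> h.py
python3 - <<'E'
from h import *
from rig import env
st=env.get_state()
for X_,h_ in((-.09,.04),(-.09,.008)): go(st,rk(X_,h_),YAW,T)
E
```

```text
shift cm [ 0.76 -0.7   2.86] rot deg [ 0.16  1.22 -0.19] rows>= 0.5
shift cm [-1.24 -0.7   5.36] rot deg [ 0.16  1.22 -0.19] rows>= 0.9
```

```bash
python3 -m jog '[0.4,-0.4,1.4,0.1,0.6,-0.1,-1, 0.76,-0.7,2.86,0.16,1.2,-0.19,-1, 0,-0.7,3.8,0.16,1.2,-0.19,-1, -0.6,-0.7,4.6,0.16,1.2,-0.19,-1, -0.6,-0.7,4.6,0.16,1.2,-0.19,-1, -0.6,-0.7,4.6,0.16,1.2,-0.19,-1]'
cat > look.py <<'E'
from h import *
from rig import env
st=env.get_state();t=env.snapshot("wrist")
W=cloud(t);H=hsv(t);h,S,v=[H[...,i].astype(int) for i in range(3)];X,Y,z=W[...,0],W[...,1],W[...,2]
zt=st['eef_pos'][2]-.0235+.058
blue=(h>95)&(h<130)&(S>90)&(abs(z-zt)<.012)&(X<.75)&(abs(Y-.02)<.06)
p=W[cv2.erode(blue.astype(np.uint8),np.ones((3,3)))>0]
c=p.mean(0);n=np.linalg.svd(p-c,full_matrices=False)[2][2];n*=np.sign(n[2])
r=cv2.minAreaRect((p[:,:2]*1000).astype(np.float32));yaw=r[2] if r[2]<45 else r[2]-90
a=np.radians(YAW);d=np.array(r[0])/1000-HOME[:2];x=d@[np.cos(a),np.sin(a)]+.008;y=d@[-np.sin(a),np.cos(a)]
print('rack dock x,y mm',round(x*1e3,1),round(y*1e3,1),'top z',c[2].round(4),'n',n.round(3),'yaw',round(yaw,2),np.round(r[1],1))
print('F',st['wrist_force'].round(1),'open',round(st['opening'],3))
E
python3 look.py
python3 - <<'E'
from h import *
from rig import env
st=env.get_state()
for X_,h_ in((-.09,.0),(-.06,.0)): go(st,rk(X_,h_),YAW,T)
E
```

```text
t: 12.52
eef_pos: [0.5282, 0.0144, 0.1431]
tool_rot: [[0.764, 0.042, 0.644], [0.032, -0.999, 0.027], [0.644, 0.0, -0.765]]
wrist_force: [0.8, 0.2, -2.0]
opening: 0.452
grasp_force: 30.0
rack dock x,y mm -89.1 0.2 top z 0.1777 n [-0.003 -0.002  1.   ] yaw 2.0 [108.5  39.8]
F [ 0.8  0.2 -2. ] open 0.452
shift cm [-1.33  0.05  1.47] rot deg [-0.02 -0.14  0.03] rows>= 0.3
shift cm [0.96 0.05 3.4 ] rot deg [-0.02 -0.14  0.03] rows>= 0.6
```

```bash
python3 -m jog '[-0.4,0,0.5,0,0,0,-1, -0.8,0,0.95,0,0,0,-1, -1.1,0,1.3,0,0,0,-1, -1.23,0,1.46,0,0,0,-1, -1.23,0,1.46,0,0,0,-1, -1.23,0,1.46,0,0,0,-1]'; python3 look.py
```

```text
t: 13.32
eef_pos: [0.5283, 0.0147, 0.1236]
tool_rot: [[0.764, 0.043, 0.643], [0.033, -0.999, 0.028], [0.644, -0.0, -0.765]]
wrist_force: [1.1, 0.4, -1.5]
opening: 0.452
grasp_force: 30.0
rack dock x,y mm -89.2 0.6 top z 0.1582 n [-0.003 -0.002  1.   ] yaw 2.17 [108.1  39.5]
F [ 1.1  0.4 -1.5] open 0.452
```

```bash
python3 -m jog '[0.53,0,0.45,0,0,0,-1, 1.07,0,0.9,0,0,0,-1, 1.6,0,1.35,0,0,0,-1, 2.14,0,1.8,0,0,0,-1, 2.68,0,2.25,0,0,0,-1, 3.2,0,2.7,0,0,0,-1, 3.2,0,2.7,0,0,0,-1]'; python3 look.py
```

```text
t: 14.25
eef_pos: [0.5707, 0.0165, 0.1237]
tool_rot: [[0.764, 0.043, 0.644], [0.033, -0.999, 0.028], [0.645, -0.0, -0.765]]
wrist_force: [1.7, 0.6, 1.4]
opening: 0.456
grasp_force: 30.0
rack dock x,y mm -46.6 0.5 top z 0.1583 n [-0.003 -0.002  1.   ] yaw 2.05 [108.3  39.7]
F [1.7 0.6 1.4] open 0.456
```

```bash
python3 -m jog '[0.4,0,0.34,0,0,0,-1, 0.8,0,0.68,0,0,0,-1, 1.2,0,1.01,0,0,0,-1, 1.6,0,1.35,0,0,0,-1, 2.0,0,1.68,0,0,0,-1, 2.37,0,2.0,0,0,0,-1, 2.37,0,2.0,0,0,0,-1]'; python3 look.py
```

```text
t: 15.18
eef_pos: [0.6017, 0.0178, 0.1237]
tool_rot: [[0.764, 0.043, 0.644], [0.033, -0.999, 0.028], [0.645, -0.0, -0.764]]
wrist_force: [2.5, 0.6, 2.1]
opening: 0.455
grasp_force: 30.0
rack dock x,y mm -20.1 1.0 top z 0.1583 n [-0.003 -0.     1.   ] yaw 2.7 [99.1 39.8]
F [2.5 0.6 2.1] open 0.455
```

```bash
python3 -m jog '[0.2,0,0.17,0,0,0,-1, 0.4,0,0.34,0,0,0,-1, 0.6,0,0.51,0,0,0,-1, 0.76,0,0.64,0,0,0,-1, 0.76,0,0.64,0,0,0,-1]'; python3 -m jog '[0,0,0,0,0,0,-0.05, 0,0,0,0,0,0,0.05, 0,0,0,0,0,0,0.05, -0.76,0,-0.64,0,0,0,0.05, -2.3,0,-1.9,0,0,0,0.05, -4.6,0,-3.8,0,0,0,0.05, -6,0,-5,0,0,0,0.05, -6,0,-5,0,0,0,0.05]'; python3 look.py
python3 - <<'E'
from h import *
from rig import env
print(dk(-.063,0,.03));go(env.get_state(),dk(-.063-.005-.03,0,.03),YAW,T)
E
```

```text
t: 15.85
eef_pos: [0.611, 0.0182, 0.1236]
tool_rot: [[0.764, 0.043, 0.644], [0.033, -0.999, 0.028], [0.644, -0.0, -0.765]]
wrist_force: [-1.7, -0.5, 4.2]
opening: 0.451
grasp_force: 30.0
t: 16.85
eef_pos: [0.5323, 0.0148, 0.1233]
tool_rot: [[0.764, 0.042, 0.644], [0.033, -0.999, 0.027], [0.645, 0.0, -0.764]]
wrist_force: [0.5, -0.2, 0.1]
opening: 0.525
grasp_force: 0.0
rack dock x,y mm -7.1 1.1 top z 0.1576 n [-0.023  0.     1.   ] yaw 2.36 [108.6  38.7]
F [ 0.5 -0.2  0.1] open 0.525
[0.58405526 0.01636183 0.13      ]
shift cm [1.67 0.06 0.55] rot deg [-0.02 -0.16  0.03] rows>= 0.3
```

```bash
python3 -m jog '[0,0,0,0,0,0,-1, 0,0,0,0,0,0,-1, 0.8,0,0.68,0,0,0,-1, 1.6,0,1.35,0,0,0,-1, 2.3,0,1.94,0,0,0,-1, 2.7,0,2.27,0,0,0,-1, 3.05,0,2.57,0,0,0,-1, 3.05,0,2.57,0,0,0,-1]'; python3 look.py
python3 - <<'E'
from h import *
from rig import env
st=env.get_state();a=np.radians(YAW);d=st['eef_pos'][:2]-HOME[:2];print('tcp dock x',(d@[np.cos(a),np.sin(a)])*1e3,st['wrist_force'])
E
```

```text
t: 17.9
eef_pos: [0.5727, 0.0166, 0.1226]
tool_rot: [[0.765, 0.043, 0.643], [0.033, -0.999, 0.028], [0.643, -0.0, -0.766]]
wrist_force: [0.2, 0.9, 0.1]
opening: 0.004
grasp_force: 0.0
rack dock x,y mm -3.6 0.9 top z 0.1579 n [-0.015 -0.003  1.   ] yaw 2.47 [108.5  38.7]
F [0.2 0.9 0.1] open 0.004
tcp dock x -74.367016833281 [ 0.02109561  0.72564688 -1.3326193 ]
```

Push on in small steps while watching the force.

```bash
for i in 1 2; do python3 -m jog '[0.08,0,0.065,0,0,0,-1, 0.16,0,0.13,0,0,0,-1, 0.16,0,0.13,0,0,0,-1]' | egrep 'eef|force'; done; python3 look.py
```

```text
eef_pos: [0.5747, 0.0166, 0.1228]
wrist_force: [-1.5, -0.1, -0.7]
grasp_force: 0.5
eef_pos: [0.5761, 0.0168, 0.1226]
wrist_force: [-10.6, 0.0, 3.4]
grasp_force: 5.5
rack dock x,y mm -1.0 1.0 top z 0.1578 n [-0.016 -0.     1.   ] yaw 2.39 [109.1  38.8]
F [-10.6   0.    3.4] open 0.006
```

```bash
python3 -m jog '[0.08,0,0.065,0,0,0,-1, 0.16,0,0.13,0,0,0,-1, 0.16,0,0.13,0,0,0,-1]' | egrep 'eef|force'; python3 look.py
```

```text
eef_pos: [0.5767, 0.0169, 0.1225]
wrist_force: [-32.1, -1.1, 13.7]
grasp_force: 16.2
rack dock x,y mm -1.2 1.1 top z 0.1579 n [-0.014 -0.001  1.   ] yaw 2.39 [108.6  38.8]
F [-32.1  -1.1  13.7] open 0.006
```

Hard against the stop at 32 N with almost no advance, so the rack is home. Back off and set up to grip the knob, at a lesser tilt.

```bash
python3 -m jog '[-0.8,0,-0.6,0,0,0,-1, -3.4,0,-2.9,0,0,0,-1, -6.9,0,-5.8,0,0,0,-1, -5,0,-8,0,0,0,-0.5, -2.5,0,-11,0,0,0,0, -1.7,0,-11.9,0,0,0,0.15, -1.7,0,-11.9,0,0,0,0.15, -1.7,0,-11.9,0,0,0,0.15]'
python3 - <<'E'
from h import *
from rig import env
st=env.get_state();s=env.snapshot('wrist');t=env.snapshot('top')
for n,q in(('w',s),('t',t)):
    W=cloud(q);H=hsv(q);h,S,v=[H[...,i].astype(int) for i in range(3)];X,Y,z=W[...,0],W[...,1],W[...,2]
    p=W[((h<8)|(h>172))&(S>110)&(z>.14)&(z<.157)&(X<.6)&(X>.42)&(Y>.03)&(Y<.12)]
    if len(p)>4: print(n,len(p),cv2.minAreaRect((p[:,:2]*1000).astype(np.float32)))
k=[.4866,.0749]
go(st,tcp([*k,.205],YAW,25),YAW,25);go(st,tcp([*k,.145],YAW,25),YAW,25)
E
```

```text
t: 20.18
eef_pos: [0.5039, 0.0132, 0.2027]
tool_rot: [[0.774, 0.043, 0.632], [0.033, -0.999, 0.028], [0.633, -0.001, -0.774]]
wrist_force: [0.0, 0.9, -0.4]
opening: 0.536
grasp_force: 0.0
w 73 ((489.4242248535156, 77.93671417236328), (5.5929131507873535, 10.149619102478027), 20.18327522277832)
t 16 ((485.8580322265625, 76.37879943847656), (8.642765998840332, 11.308271408081055), 2.486802101135254)
shift cm [-1.46 -6.23  0.74] rot deg [ -0.07 -14.24   0.04] rows>= 1.3
shift cm [-5.25 -6.23  5.39] rot deg [ -0.07 -14.24   0.04] rows>= 1.6
```

```bash
python3 -m jog '[-0.7,-3,0.3,0,-7,0,0.15, -1.46,-6.25,0.74,0,-14.2,0,0.15, -1.46,-6.25,0.74,0,-14.2,0,0.15, -2.7,-6.25,2.3,0,-14.2,0,0.15, -4,-6.25,3.85,0,-14.2,0,0.15, -5.25,-6.25,5.4,0,-14.2,0,0.15, -5.25,-6.25,5.4,0,-14.2,0,0.15, -5.25,-6.25,5.4,0,-14.2,0,0.15]';python3 - <<'E'
from h import *
from rig import env
st=env.get_state()
k=[.4866,.0752]
go(st,tcp([*k,.145],YAW,25),YAW,25)
E
```

```text
t: 21.28
eef_pos: [0.4955, 0.0751, 0.1304]
tool_rot: [[0.904, 0.043, 0.426], [0.038, -0.999, 0.019], [0.427, -0.0, -0.904]]
wrist_force: [0.4, 0.2, 0.8]
opening: 0.575
grasp_force: 0.0
shift cm [-0.19 -0.04  0.2 ] rot deg [-0.04 -0.25  0.02] rows>= 0.0
```

```bash
python3 -m jog '[-0.1,0,0.1,0,0,0,-0.3, -0.1,0,0.1,0,0,0,-1, -0.1,0,0.1,0,0,0,-1, -0.1,0,0.1,0,0,0,-1, -0.1,0,0.1,0,0,0,-1]';python3 - <<'E'
from h import *
from rig import env
s=env.get_state();R=s['tool_rot'];g=s['eef_pos']-.019*R[:,2];D=rot(YAW)
p=dk(-.094,.055,0);k=g[:2]-p[:2];a0=np.arctan2(-(D[:2,0]@k),D[:2,1]@k);print('g',g,'a0',a0,np.linalg.norm(k))
b=np.array([*(p[:2]+.065*(-np.sin(a0)*D[:2,0]+np.cos(a0)*D[:2,1])),g[2]])
for a in np.linspace(a0,-.03,13)[1:]:
    q=np.array([*(p[:2]+.065*(-np.sin(a)*D[:2,0]+np.cos(a)*D[:2,1])),g[2]])
    print(round(a,2),(R.T@(q-b)*100).round(2))
E
```

```text
t: 21.9
eef_pos: [0.4949, 0.0754, 0.1287]
tool_rot: [[0.904, 0.043, 0.425], [0.039, -0.999, 0.019], [0.426, -0.0, -0.905]]
wrist_force: [-0.8, 0.0, 0.0]
opening: 0.171
grasp_force: 30.0
g [0.48678939 0.07508961 0.14590044] a0 1.6918149602414767 0.0641907725725
1.55 [-0.04  0.93 -0.02]
1.4 [0.04 1.86 0.02]
1.26 [0.23 2.76 0.11]
1.12 [0.55 3.63 0.26]
0.97 [0.97 4.44 0.45]
0.83 [1.49 5.17 0.7 ]
0.69 [2.1  5.81 0.99]
0.54 [2.79 6.35 1.31]
0.4 [3.54 6.78 1.66]
0.26 [4.34 7.08 2.04]
0.11 [5.17 7.25 2.43]
-0.03 [6.01 7.29 2.82]
```

```bash
python3 -m jog '[0,0.93,0,0,0,0,-1, 0.04,1.86,0.02,0,0,0,-1, 0.23,2.76,0.11,0,0,0,-1, 0.55,3.63,0.26,0,0,0,-1, 0.97,4.44,0.45,0,0,0,-1, 1.5,5.17,0.7,0,0,0,-1, 2.1,5.8,1,0,0,0,-1, 2.1,5.8,1,0,0,0,-1]' && python3 -m jog '[0.35,0.27,0.16,0,0,0,-1, 0.69,0.54,0.32,0,0,0,-1, 1.44,0.97,0.67,0,0,0,-1, 2.24,1.27,1.05,0,0,0,-1, 2.24,1.27,1.05,0,0,0,-1]'
python3 - <<'E'
from h import *
from rig import env
s=env.get_state();R=s['tool_rot'];g=s['eef_pos']-.019*R[:,2];D=rot(YAW)
p=dk(-.094,.055,0);k=g[:2]-p[:2];print('g',g,'a',np.arctan2(-(D[:2,0]@k),D[:2,1]@k),np.linalg.norm(k),s['wrist_force'])
E
```

```text
t: 22.9
eef_pos: [0.5213, 0.0188, 0.1291]
tool_rot: [[0.903, 0.043, 0.427], [0.038, -0.999, 0.02], [0.427, -0.002, -0.904]]
wrist_force: [3.2, 4.0, 1.6]
opening: 0.174
grasp_force: 30.0
t: 23.52
eef_pos: [0.5466, 0.0077, 0.1292]
tool_rot: [[0.903, 0.044, 0.427], [0.039, -0.999, 0.021], [0.427, -0.002, -0.904]]
wrist_force: [2.4, 5.8, 2.2]
opening: 0.171
grasp_force: 30.0
g [0.53847482 0.00730451 0.14637095] a 0.23563599333529608 0.06390666525403292 [2.4234112  5.79770767 2.2027237 ]
```

```bash
python3 -m jog '[0.4,0.1,0.19,0,0,0,-1, 0.8,0.16,0.38,0,0,0,-1, 1.2,0.2,0.57,0,0,0,-1, 1.6,0.2,0.75,0,0,0,-1, 1.6,0.2,0.75,0,0,0,-1]'
python3 - <<'E'
from h import *
from rig import env
s=env.get_state();R=s['tool_rot'];g=s['eef_pos']-.019*R[:,2];D=rot(YAW)
p=dk(-.094,.055,0);k=g[:2]-p[:2];print('g',g,'a',np.arctan2(-(D[:2,0]@k),D[:2,1]@k),np.linalg.norm(k))
E
```

```text
t: 24.15
eef_pos: [0.564, 0.0057, 0.1292]
tool_rot: [[0.904, 0.043, 0.426], [0.039, -0.999, 0.019], [0.427, -0.0, -0.904]]
wrist_force: [-0.8, 2.5, 4.7]
opening: 0.171
grasp_force: 30.0
g [0.55586702 0.00531471 0.14637528] a -0.03658536734628288 0.0649004597070009
```

```bash
python3 -m jog '[0.15,0,0.07,0,0,0,-1, 0.3,0,0.14,0,0,0,-1, 0.3,0,0.14,0,0,0,-1]' && python3 -m jog '[-0.25,0,-0.12,0,0,0,-1, -0.25,0,-0.12,0,0,0,0, -0.25,0,-0.12,0,0,0,0.1, -0.25,0,-0.12,0,0,0,0.1, -0.25,0,-3,0,0,0,0.1, -2,0,-6,0,0,0,0.1, -5,0,-10,0,0,0,0.1, -7,0,-12,0,0,0,0.1]' && python3 -m jog '[-3,0,-3,0,0,0,0.1, -5,0,-4,0,0,0,0.1, -5,0,-4,0,0,0,0.1, -5,0,-4,0,0,0,0.1]'
python3 - <<'E'
from h import *
from rig import env
s=env.snapshot('wrist');t=env.snapshot('top');D=rot(YAW)
cv2.imwrite('pics/w9.png',s['image'])
for n,q in(('w',s),('t',t)):
    W=cloud(q);H=hsv(q);h,S,v=[H[...,i].astype(int) for i in range(3)];X,Y,z=W[...,0],W[...,1],W[...,2]
    p=W[((h<8)|(h>172))&(S>110)&(z>.145)&(z<.157)&(X<.6)&(X>.42)&(Y>-.05)&(Y<.12)]
    if len(p)>4:
        c=cv2.minAreaRect((p[:,:2]*1000).astype(np.float32));k=np.array(c[0])/1000-dk(-.094,.055,0)[:2]
        print(n,len(p),c,'angle',np.arctan2(-(D[:2,0]@k),D[:2,1]@k))
    p=W[(h>95)&(h<130)&(S>90)&(abs(z-.158)<.01)&(X<.75)&(abs(Y-.02)<.06)]
    if len(p)>20:print('rack',len(p),cv2.minAreaRect((p[:,:2]*1000).astype(np.float32)),p.mean(0))
E
```

```text
t: 24.52
eef_pos: [0.567, 0.0057, 0.1291]
tool_rot: [[0.904, 0.043, 0.426], [0.039, -0.999, 0.019], [0.426, -0.0, -0.905]]
wrist_force: [-2.4, 2.9, 5.4]
opening: 0.174
grasp_force: 30.0
t: 25.52
eef_pos: [0.4515, 0.0005, 0.209]
tool_rot: [[0.903, 0.043, 0.427], [0.039, -0.999, 0.018], [0.427, 0.0, -0.904]]
wrist_force: [0.0, 0.4, 0.5]
opening: 0.549
grasp_force: 0.0
t: 26.02
eef_pos: [0.4113, -0.0027, 0.2276]
tool_rot: [[0.912, 0.044, 0.408], [0.039, -0.999, 0.019], [0.409, -0.002, -0.913]]
wrist_force: [0.1, -0.0, -0.2]
opening: 0.55
grasp_force: 0.0
w 220 ((549.2955322265625, 5.418027877807617), (14.561995506286621, 14.37035846710205), 11.661445617675781) angle 0.06485321577530156
rack 2103 ((619.1508178710938, 19.157590866088867), (73.0597915649414, 40.94567108154297), 2.3565871715545654) [0.61199424 0.01767044 0.15743154]
t 23 ((547.0441284179688, 5.370463848114014), (13.787986755371094, 11.253084182739258), 1.7515842914581299) angle 0.09960338563297483
rack 274 ((636.2603759765625, 18.956995010375977), (106.30561828613281, 39.4873161315918), 1.7551279067993164) [0.63291239 0.019346   0.1571134 ]
```

View pics/w9.png

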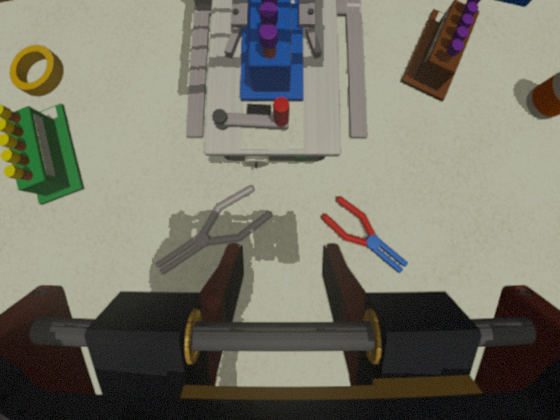

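Latch bar (220,117)–(281,122) lies across behind the rack, though letting go may have dragged it a few hundredths of a rad. I'll nudge it with shut fingers to be sure.

Run:
```python
from h import *
from rig import env
st=env.get_state();go(st,[.512,.005,.132],YAW,25);go(st,[.532,.005,.132],YAW,25);go(st,[.542,.005,.132],YAW,25)
```

```text
shift cm [ 5.34 -0.3  12.83] rot deg [-0.13  0.92  0.06] rows>= 2.2
shift cm [ 7.16 -0.21 13.65] rot deg [-0.13  0.92  0.06] rows>= 2.5
shift cm [ 8.07 -0.17 14.05] rot deg [-0.13  0.92  0.06] rows>= 2.6
```

```bash
python3 -m jog '[1.3,0,3.2,0,0.5,0,-1, 2.7,-0.2,6.4,0,0.9,0,-1, 4,-0.3,9.6,0,0.9,0,-1, 5.3,-0.3,12.8,0,0.9,0,-1, 6.2,-0.25,13.2,0,0.9,0,-1, 6.7,-0.2,13.45,0,0.9,0,-1, 6.7,-0.2,13.45,0,0.9,0,-1, 6.7,-0.2,13.45,0,0.9,0,-1]'; for i in 1 2 3; do python3 -m jog '[0.1,0,0.045,0,0,0,-1, 0.2,0,0.09,0,0,0,-1, 0.2,0,0.09,0,0,0,-1]'|egrep 'eef|wrist'; done
```

```text
t: 27.12
eef_pos: [0.5269, 0.0044, 0.1334]
tool_rot: [[0.905, 0.043, 0.423], [0.039, -0.999, 0.02], [0.424, -0.001, -0.906]]
wrist_force: [-0.4, 0.3, -0.1]
opening: 0.006
grasp_force: 0.0
eef_pos: [0.529, 0.0047, 0.1321]
wrist_force: [-0.2, 0.3, -0.6]
eef_pos: [0.5312, 0.0048, 0.132]
wrist_force: [0.6, -0.7, -0.2]
eef_pos: [0.5334, 0.0049, 0.1321]
wrist_force: [-0.1, 0.1, 0.0]
```

```bash
for i in 1 2 3; do python3 -m jog '[0.1,0,0.045,0,0,0,-1, 0.2,0,0.09,0,0,0,-1, 0.2,0,0.09,0,0,0,-1]'|egrep 'eef|wrist'; done
```

```text
eef_pos: [0.5356, 0.0049, 0.1321]
wrist_force: [-0.3, -0.1, 0.3]
eef_pos: [0.537, 0.0049, 0.1319]
wrist_force: [-7.5, -1.8, 1.9]
eef_pos: [0.5376, 0.0048, 0.1318]
wrist_force: [-19.7, -2.4, 8.6]
```

```bash
python3 -m jog '[-1,0,-0.5,0,0,0,-1, -3,0,-1.5,0,0,0,-1, -5,0,-5,0,0,0,-1, -5,0,-9,0,0,0,-1, -5,0,-9,0,0,0,-1, -5,0,-9,0,0,0,-1]'
python3 - <<'E'
from h import *
from rig import env
D=rot(YAW);HOME=np.array([.6455,.019,.14])
for n in('wrist','top'):
    q=env.snapshot(n);W=cloud(q);H=hsv(q);h,S,v=[H[...,i].astype(int) for i in range(3)];X,Y,z=W[...,0],W[...,1],W[...,2]
    p=W[((h<8)|(h>172))&(S>110)&(z>.145)&(z<.157)&(X<.6)&(X>.42)&(Y>-.05)&(Y<.12)]
    if len(p)>4:
        c=cv2.minAreaRect((p[:,:2]*1000).astype(np.float32));k=np.array(c[0])/1000-dk(-.094,.055,0,HOME)[:2]
        print(n,c[0],'angle',np.arctan2(-(D[:2,0]@k),D[:2,1]@k))
    p=W[(h>95)&(h<130)&(S>90)&(abs(z-.158)<.01)&(X<.75)&(abs(Y-.02)<.06)]
    if len(p)>20:print('rack',cv2.minAreaRect((p[:,:2]*1000).astype(np.float32)))
print(env.job_done())
E
```

```text
t: 30.12
eef_pos: [0.4569, 0.0015, 0.1921]
tool_rot: [[0.906, 0.044, 0.422], [0.039, -0.999, 0.02], [0.422, -0.002, -0.907]]
wrist_force: [0.2, 0.8, -1.0]
opening: 0.002
grasp_force: 0.0
wrist (552.8651733398438, 5.526020526885986) angle -0.013659059377902731
rack ((627.3914794921875, 19.23021697998047), (88.79096984863281, 40.73463821411133), 2.19716477394104)
top (549.9201049804688, 5.444554805755615) angle 0.03196406586669683
rack ((635.3076782226562, 18.881052017211914), (106.3883285522461, 39.53496551513672), 1.6036713123321533)
the job is handed in; nothing more can be done
None
```

The blue rack is home against the stop and level, the latch is shut behind it (camera-measured angle within about 0.03 rad), and the arm is clear. I handed the job in at about 30 s; the hand-in returned no verdict.

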